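# Release the caddy from the ratchet clamp bracket

## Task

The grey caddy is held in the ratchet clamp bracket. Lift the pawl out of the teeth by its thumb lever and swing it right over until it lies back on its stop, then draw the toothed bar out by its knob as far as it goes, so that the caddy is free to be taken. Leave the pawl lying back and the bar fully out, the caddy standing where it is, and do not shift the jar, spray bottle or scoop.

Things in the scene. Friction and masses are not known exactly. Their poses are not given: they have to be found in the camera images.
- bracket: Chrome ratchet clamp bracket bolted to the tiles (does not move). Origin at tile height (z = 0) straight below the pawl's pivot; +x runs along the toothed bar towards the caddy, -x is the way the bar draws out, z up. Foot plate x -44 to 228 mm, y -35 to 35, 5 thick. Fixed jaw: upright plate at x 191 to 203, 62 high. The caddy stands on the foot plate at x 100 to 191.
- pivot (a point): Axis of the pawl's pivot pin, which lies along the bracket's y; at bracket x 0, y 0, z 58 mm (fixed). The pin sits in two ears, x -11 to 11, 30 apart over their outsides, tops at z 66. Below them the bar's housing: x -30 to 36, y -15 to 15, top at z 46, with the pawl's back stop, a block at x -30 to -18, top at z 55.
- pawl (a joint): Dark steel pawl, angle in rad about its pivot. 0 = nose in the teeth; grows as the nose lifts and swings over to the bracket's -x; 2.02 = lying back on its stop. It swings freely under its own weight (60 g): below about 0.8 it falls back into the teeth, beyond 1.1 it falls over onto the stop and stays. While the nose is in the teeth (below 0.3) the bar draws out no more than 2 mm.
- thumb (a point): Middle of the rolled end (bead 8 mm thick, 20 wide along y) of the pawl's thumb lever, a plate 4 thick, 16 wide, 44 from pivot to here. Pawl in the teeth: here is bracket x 21, z 97 mm, the lever leaning 62 degrees up from +x; pushing its +x side to -x lifts the nose. Pawl lying back: here is x -44, z 60, and the nose stands up at x 15, to z 90.
- bar (a joint): Toothed bar, travel in m: about 0 = pushed in, jaw at the caddy; grows as it is drawn out to the bracket's -x; 0.052 = fully out, its jaw against the housing. Slides with 2 to 4 N of drag and stays where it is left.
- knob (a point): Centre of the black upright pull knob near the outer end of the bar: round, 26 mm in diameter, from z 44 to z 76 mm, this point on its axis at z 60; it stands on a 14 mm stem on the bar (bar 18 wide, tops of teeth at z 36). At bracket x -92 mm, y 0 with the bar in; x -144 with the bar fully out. The bar ends 14 mm beyond the knob's axis.
- caddy: Grey plastic caddy with its sliding lid shut, 90 mm along the bracket's x, 140 across, 76 high, 0.6 kg, standing loose between the jaws. Origin at the centre of its underside; z up.
- jar: Amber glass jar with a metal lid, 64 mm in diameter, 95 high; bystander. Origin at the centre of its underside; z up.
- spray: Green spray bottle with a white head, 64 mm in diameter, 168 high; bystander. Origin at the centre of its underside; z up.
- scoop: Red measuring scoop, cup 46 mm in diameter and 34 high with a handle to 107 mm along its +x; bystander. Origin at the centre of the cup's underside; z up.
Not all that is in view belongs to the job. What is shaped like the caddy but purple or yellow is not meant.

How it is judged:
By the outcome, as a careful person would: the job done as asked, in the order asked, and still so for the second after the job is handed in, with the robot touching nothing.
It also fails if it takes over 38 s, if anything falls off the work surface, if the arm or the gripper's body presses on something with over 40 N, if the wrist force passes 120 N, or if a joint passes its speed limit or range.

## Robot

A 7-joint arm with a two-finger parallel gripper is mounted at the origin on the work surface. World frame = base frame: x ahead of the robot, y to its left, z up, the work surface at z = 0. Lengths are in m, angles in degrees, forces in N, time in s.
With the tool pointing down it reaches from about 0.35 to 0.9 m from the base axis. Payload 19.9 kg.
Tool frame: the origin (TCP) lies midway between the tips of the shut fingers; the grasp point (between the pads) lies 19 mm behind it; x points along the fingers, z is the direction in which the jaws open and shut, and the axes are right-handed (so a half turn about x gives the same grasp; the last joint's range is limited). The gripper opens to 94 mm and grips with 3 to 60 N. Pads are 16 mm wide; open, the fingers measure 119 mm over their backs; the gripper's body (75 mm by 177 mm) begins 78 mm behind the grasp point.
Start: joints at [67.695, 23.915, -0.59, 92.452, 0.269, 63.638, -3.037], TCP at [0.213, -0.588, 0.205] pointing down, gripper open.
Joint ranges: [-161.28, 161.28], [-22.2, 115.67], [-73.04, 71.86], [3.21, 147.25], [-68.34, 248.33], [10.77, 114.83], [-161.83, 161.83]. Speed limits (degrees/s): [108.29, 108.29, 136.94, 136.94, 172.46, 172.46, 172.46].

## Interface

Orientations are given as a 3x3 rotation matrix whose columns are the frame's x, y, z axes.
In Python, from rig import r gives the robot as it stands.
- The arm moves only by the shell command python3 -m creep 'ROWS' [OPENING]. ROWS is text: rows parted by semicolons, each of 4 numbers parted by spaces: the shift along the tool's x, y, z in m, then the turn about the tool's x in rad. In form: dx dy dz yaw; .... A call has 1 to 10 rows; each row is the pose to reach, as a shift and turn from the pose commanded when the call began, along the tool's axes at that moment; what a row does not reach only later rows make up. A row lasts 1/12 s, in which the tool goes at most 41.7 mm and 7.16 degrees, less where a joint would pass 70% of its speed; a pose out of reach is approached as far as the arm can. A call with a gripper value outside its range is refused whole. OPENING is the closure, from -1 (fully open) to 1 (shut), so that 0 is half open, set as the call begins (- or left out, the last holds). The fingers move at their own pace and stop on an object; the grip force is fixed at half the most. Time passes only in rows, so rows that repeat a pose let the fingers close. It gives the time, the measured TCP pose, the force and the opening at its end, in the units of the state.
- r.sense(): the state, without advancing time (a new reading comes with each control period).
- r.read_camera(name): name is "side" or "top" or "wrist"; returns a dict with "pixels" (480x640x3 uint8, red, green, blue), "range_z" (480x640 float32, m along the optical axis (not along the pixel's ray), 0 where there is no reading), "fx", "fy", "cx", "cy" (pixels), "T" (4x4, takes a point from camera to world coordinates); the wrist camera has in their place "hand_eye" (4x4, takes a point from camera to tool coordinates, whose origin is the TCP and whose axes are the tool frame's). Camera axes: x right, y down, z forward; pixel columns grow to the right and rows downward; lengths in m; the calibration is good to about 2 mm. A picture is of the moment at which its call begins: read the wrist's pose just before it.
- r.finish_job(): hands the job in, once; it reports no verdict.
The state is a dict: "clock": time; "joints": joint angles; "joint_vel": joint speeds; "effort": joint torques, N m; "eef_pos": TCP position; "eef_rot": TCP orientation; "wrist_force": force on the tool from outside, world axes, zero at the start; "wrist_torque": the same for the moment, N m; "width": opening from 0.0 (shut) to 1.0 (fully open).
Only numpy, scipy, OpenCV 4.12 (cv2) and the standard library are available. Lean on these libraries where they do the work, as an engineer would, in place of code of your own. Each camera call takes 0.05 s, during which the arm holds its last target.

## Working session

There is one attempt and no reset: what is moved stays moved. The work goes in short steps, Python scripts to look and compute and a shell command to move; the robot and the scene stay as the last step left them, time stands still between calls to the robot, and variables do not carry over. Pictures are saved under pics/ and viewed, and the job is handed in when it is done.

```bash
ls; mkdir -p pics; python3 - <<'E'
from rig import r
import cv2,numpy as np
s=r.sense(); print({k:np.round(v,3).tolist() for k,v in s.items()})
for n in ["side","top"]:
    c=r.read_camera(n); cv2.imwrite(f"pics/{n}0.png",c["pixels"][:,:,::-1]); np.savez(f"{n}0.npz",**c)
E
```

```text
pics
{'clock': 0.0, 'joints': [67.694, 23.946, -0.591, 92.484, 0.271, 63.639, -3.037], 'joint_vel': [-0.086, -0.031, 0.039, -0.064, -0.047, -0.019, 0.072], 'effort': [0.001, -85.126, 0.639, -42.597, -0.049, 0.019, 0.0], 'eef_pos': [0.213, -0.587, 0.205], 'eef_rot': [[-0.001, 0.94, 0.341], [0.001, 0.341, -0.94], [-1.0, -0.0, -0.001]], 'wrist_force': [0.147, -0.484, 0.609], 'wrist_torque': [-0.051, -0.007, 0.025], 'width': 1.0}
```

View pics/side0.png

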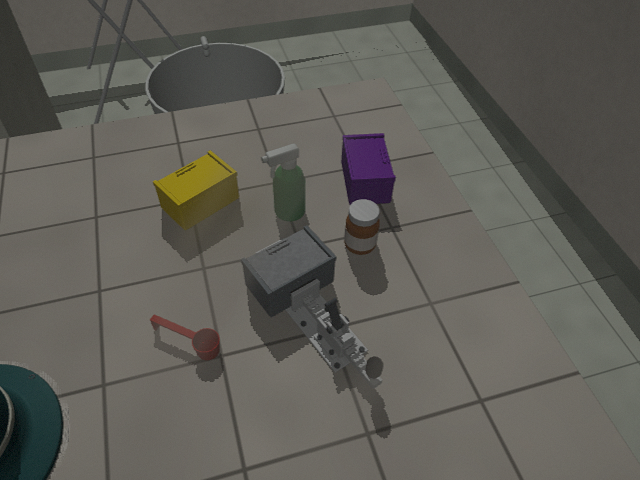

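View pics/top0.png

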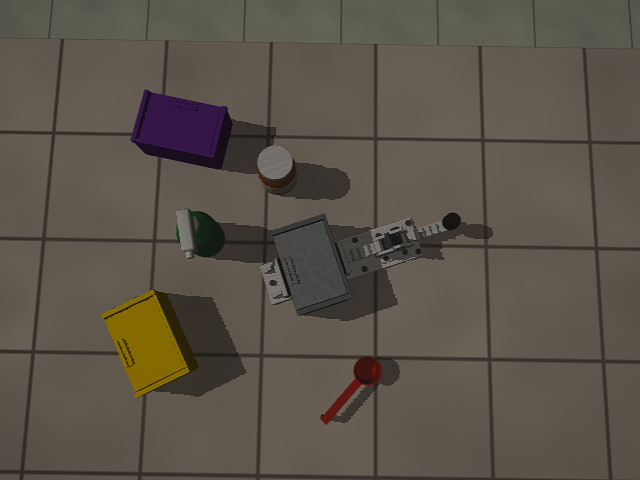

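The side view shows the grey caddy at (290,270) and the bracket running to the knob at (374,366). The top view shows the caddy at (312,262), pawl near (395,240) and knob at (452,221). There are three caddy-like boxes in the top view: purple (182,130), yellow (150,343) and grey (312,262). Only the grey one is in the bracket, so it is the one meant. Next I'll enlarge and measure.

```bash
cat > h.py <<'E'
import numpy as np,cv2
def cloud(c):
    z=c["range_z"];v,u=np.mgrid[:480,:640]
    P=np.stack([(u-c["cx"])/c["fx"]*z,(v-c["cy"])/c["fy"]*z,z],-1)
    W=P@c["T"][:3,:3].T+c["T"][:3,3]; W[z==0]=np.nan
    return W
E
python3 - <<'E'
from h import *
c=np.load("top0.npz");im=np.ascontiguousarray(c["pixels"][:,:,::-1]);W=cloud(c)
cv2.imwrite("pics/crop0.png",cv2.resize(im[190:320,250:500],None,fx=3.2,fy=3.2,interpolation=cv2.INTER_CUBIC))
print(np.round(c["T"],3).tolist())
g=lambda n,m:print(n,m.sum(),np.round(np.nanmean(W[m],0),4),np.round(np.nanstd(W[m],0),4))
box=np.zeros((480,640),bool);box[195:250,425:475]=1
g("knob",box&(W[...,2]>.065))
k=W[box&(W[...,2]>.065)]; print(k.min(0),k.max(0))
b=np.zeros_like(box);b[205:325,262:360]=1
m=b&(abs(W[...,2]-.076)<.012);g("caddy",m)
print(cv2.minAreaRect((W[m][:,:2]*1000).astype(np.float32)))
p=np.zeros_like(box);p[215:265,360:425]=1
for lo,hi in [(.085,.12),(.075,.085),(.06,.075)]: g((lo,hi),p&(W[...,2]>lo)&(W[...,2]<hi))
print(np.argwhere(p&(W[...,2]>.09))[:, ::-1].tolist())
E
```

```text
[[0.017, -0.988, 0.151, 0.443], [-1.0, -0.017, -0.001, 0.153], [0.004, -0.15, -0.989, 0.928], [0.0, 0.0, 0.0, 1.0]]
knob 207 [ 0.6076 -0.0631  0.0743] [0.0064 0.0063 0.0031]
[ 0.5962657  -0.07691508  0.06501033] [ 0.61997931 -0.05206329  0.07969922]
caddy 5120 [0.533  0.1606 0.0776] [0.0392 0.028  0.0025]
((531.9862670898438, 166.19100952148438), (140.29083251953125, 101.932861328125), 19.01946258544922)
(0.085, 0.12) 86 [0.5722 0.041  0.0977] [0.0055 0.0038 0.0047]
(0.075, 0.085) 22 [0.5753 0.031  0.0797] [0.0045 0.0021 0.0027]
(0.06, 0.075) 192 [0.5781 0.0224 0.0652] [0.0112 0.0059 0.0027]
[[388, 232], [385, 233], [386, 233], [387, 233], [388, 233], [384, 234], [385, 234], [386, 234], [387, 234], [388, 234], [389, 234], [384, 235], [385, 235], [386, 235], [387, 235], [388, 235], [389, 235], [385, 236], [386, 236], [387, 236], [388, 236], [389, 236], [390, 236], [385, 237], [386, 237], [387, 237], [388, 237], [389, 237], [390, 237], [385, 238], [386, 238], [387, 238], [388, 238], [389, 238], [390, 238], [391, 238], [386, 239], [387, 239], [388, 239], [389, 239], [390, 239], [391, 239], [386, 240], [387, 240], [388, 240], [389, 240], [390, 240], [391, 240], [386, 241], [387, 241], [388, 241], [389, 241], [390, 241], [391, 241], [387, 242], [388, 242], [389, 242], [390, 242], [391, 242], [392, 242], [387, 243], [388, 243], [389, 243], [390, 243], [391, 243], [392, 243], [387, 244], [388, 244], [389, 244], [390, 244], [391, 244], [392, 244], [388, 245], [389, 245], [390, 245]]
```

View pics/crop0.png

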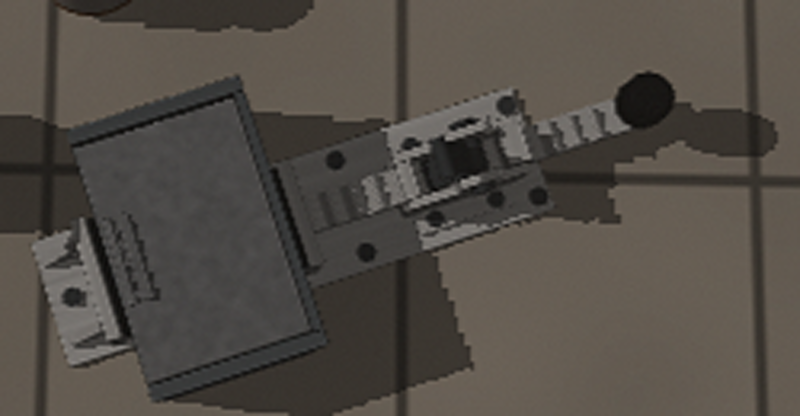

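The crop confirms it: the grey caddy stands between the jaws, with the dark pawl at crop (455,165) and the knob at crop (645,100). The distances between features (knob to thumb 110 mm, knob to caddy centre 239 mm) match the 113 and 237 mm given. So the bracket origin is about (0.5785, 0.023), with +x along heading 108.7°. The tool's z already lies along bracket -x to within 1.2°.

I'll go over the bracket with the fingers shut.

```bash
python3 -m creep '0 0.030 -0.027 0.02; 0 0.060 -0.054 0.02; 0 0.09 -0.081 0.02; 0 0.12 -0.108 0.02; 0 0.15 -0.135 0.02; 0 0.18 -0.162 0.02; 0 0.21 -0.189 0.02; 0 0.24 -0.216 0.02; 0 0.27 -0.243 0.02; 0 0.3 -0.27 0.02' 1; cat >> h.py <<'E'
O=np.array([.5785,.0231]);a=np.radians(108.7);U=np.array([np.cos(a),np.sin(a)]);V=np.array([-U[1],U[0]])
def brk(p): d=np.asarray(p)[:2]-O; return np.round(1000*np.array([d@U,d@V,p[2]]),1)
def to(s,bx,by,z):
    t=np.array([*(O+bx/1000*U+by/1000*V),z/1000]); return np.round(np.array(s["eef_rot"]).T@(t-s["eef_pos"]),4)
def rep(s):
    R=np.array(s["eef_rot"]); print("t",s["clock"],"brk",brk(s["eef_pos"]),"zang",np.degrees(np.arctan2(R[1,2],R[0,2])),"F",np.round(s["wrist_force"],1),"w",s["width"])
E
python3 -c "
from rig import r;from h import *
s=r.sense();rep(s);print(to(s,50,0,120),to(s,50,0,84))"
```

```text
clock: 0.93
eef_pos: [0.4034, -0.2296, 0.2055]
eef_rot: [[-0.0, 0.947, 0.322], [-0.0, 0.322, -0.947], [-1.0, -0.0, 0.0]]
wrist_force: [1.9, -0.9, 0.5]
width: 0.325
t 0.9333 brk [-183.2  246.9  205.5] zang -71.22627479038741 F [ 1.9 -0.9  0.5] w 0.32525980040187946
[ 0.0854  0.2472 -0.2329] [ 0.1214  0.2472 -0.2329]
```

```bash
python3 -m creep '0 0.028 -0.026 0; 0 0.056 -0.052 0; 0 0.084 -0.078 0; 0 0.112 -0.104 0; 0 0.14 -0.13 0; 0 0.168 -0.156 0; 0 0.196 -0.182 0; 0.02 0.22 -0.208 0; 0.04 0.24 -0.23 0; 0.06 0.246 -0.233 0' 1; 
python3 -c "
from rig import r;from h import *
s=r.sense();rep(s);print(to(s,50,0,84))
c=r.read_camera('side');np.savez('side1.npz',**c);cv2.imwrite('pics/s1.png',cv2.resize(c['pixels'][200:400,220:420,::-1],None,fx=3,fy=3,interpolation=2))
c=r.read_camera('wrist');cv2.imwrite('pics/w1.png',c['pixels'][:,:,::-1])
"
```

```text
clock: 1.77
eef_pos: [0.5616, 0.0738, 0.1446]
eef_rot: [[0.001, 0.945, 0.327], [0.002, 0.327, -0.945], [-1.0, 0.001, -0.002]]
wrist_force: [1.1, -0.7, -0.7]
width: 0.004
t 1.7667 brk [ 53.5  -0.2 144.6] zang -70.92625238519467 F [ 1.1 -0.7 -0.7] w 0.004416948973128702
[ 0.0606 -0.0003  0.0036]
```

View pics/s1.png

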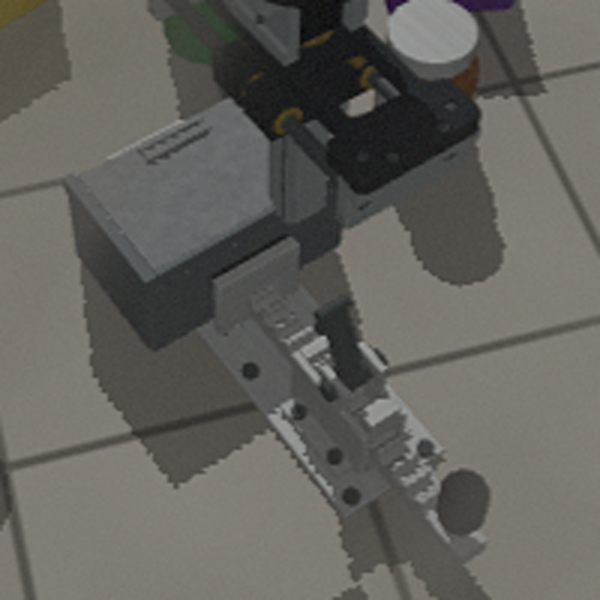

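View pics/w1.png

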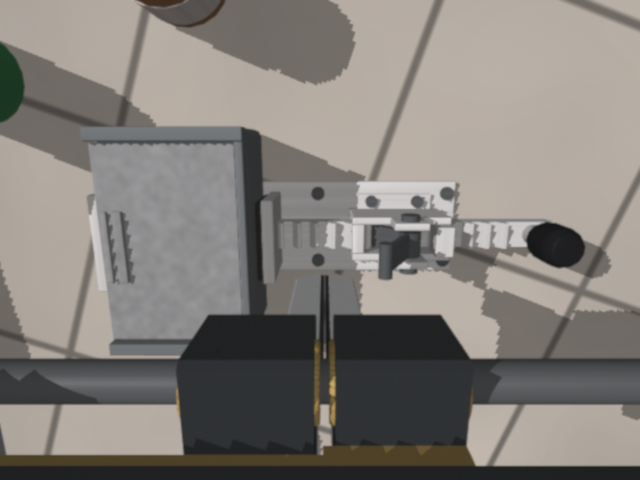

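The side crop shows the lever up at (335,325), still in the teeth. The wrist view shows the shut fingertips at (325,280), in line with the bar and to the caddy side of the lever bead at (385,260). I'll lower, then push to -x.

```bash
python3 -m creep '0.02 0 0 0.007; 0.04 0 0 0.007; 0.055 0 0.002 0.007; 0.06 0 0.002 0.007; 0.06 0 0.002 0.007' 1; 
python3 -c "
from rig import r;from h import *
s=r.sense();rep(s);print(to(s,-20,0,84))"
python3 -m creep '0 0 0.008 0; 0 0 0.016 0; 0 0 0.024 0; 0 0 0.032 0; 0 0 0.038 0; 0 0 0.038 0'
python3 -c "
from rig import r;from h import *
s=r.sense();rep(s);print(to(s,-20,0,84))
c=r.read_camera('side');cv2.imwrite('pics/s2.png',cv2.resize(c['pixels'][200:400,220:420,::-1],None,fx=3,fy=3,interpolation=2))
"
```

```text
clock: 2.28
eef_pos: [0.5611, 0.0653, 0.0853]
eef_rot: [[-0.001, 0.949, 0.314], [-0.0, 0.314, -0.949], [-1.0, -0.001, 0.0]]
wrist_force: [0.0, -0.2, 1.2]
width: 0.004
t 2.2833 brk [45.6  3.  85.3] zang -71.6928197397107 F [ 0.  -0.2  1.2] w 0.003652375507504416
[0.0013 0.0034 0.0656]
clock: 2.78
eef_pos: [0.5744, 0.0279, 0.0862]
eef_rot: [[0.001, 0.95, 0.313], [-0.001, 0.313, -0.95], [-1.0, 0.001, 0.001]]
wrist_force: [0.5, -0.5, -0.3]
width: 0.006
t 2.7833 brk [ 5.9  2.3 86.2] zang -71.76403805144577 F [ 0.5 -0.5 -0.3] w 0.006254459378814329
[0.0022 0.0025 0.0259]
```

View pics/s2.png

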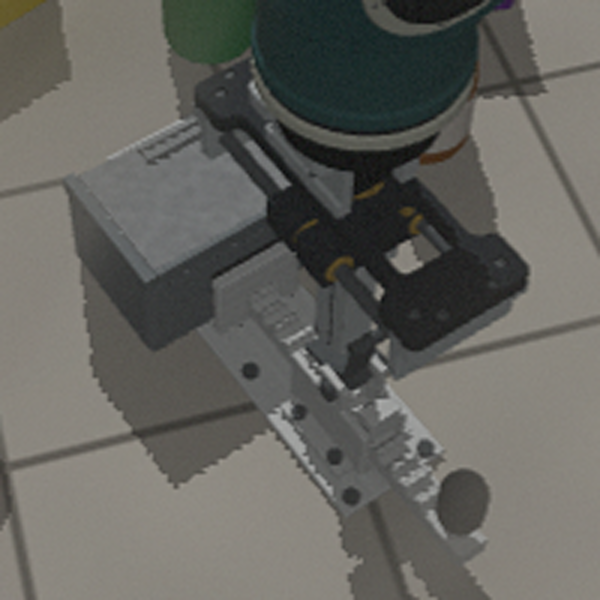

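The side crop shows the lever at (360,350), pushed about upright by the fingertips. I'll push on past the tipping point.

```bash

python3 -m creep '0 0 0.008 0; 0 0 0.016 0; 0 0 0.022 0; 0 0 0.028 0; 0 0 0.034 0; 0 0 0.034 0; 0 0 0.034 0'
python3 -c "
from rig import r;from h import *
s=r.sense();rep(s)
c=r.read_camera('side');cv2.imwrite('pics/s3.png',cv2.resize(c['pixels'][200:400,220:420,::-1],None,fx=3,fy=3,interpolation=2))
"
```

```text
clock: 3.42
eef_pos: [0.5843, -0.0022, 0.0854]
eef_rot: [[-0.0, 0.949, 0.315], [0.0, 0.315, -0.949], [-1.0, -0.0, -0.0]]
wrist_force: [0.0, 0.8, 0.3]
width: 0.005
t 3.4167 brk [-25.8   2.6  85.4] zang -71.65271507571347 F [0.  0.8 0.3] w 0.005481562436839368
```

View pics/s3.png

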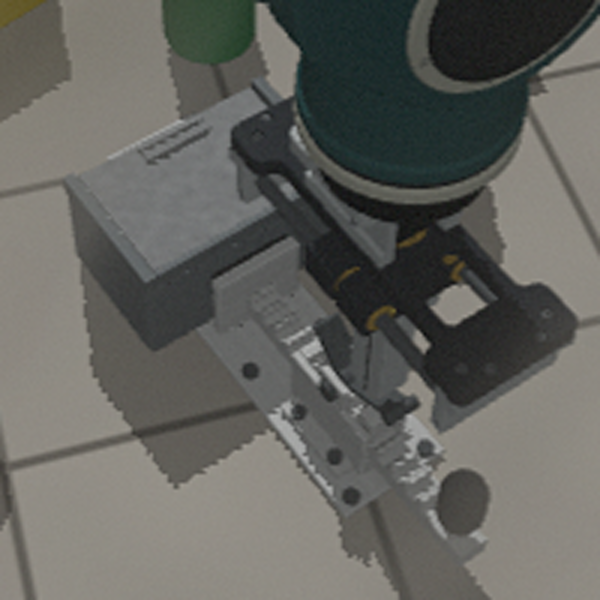

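The side crop shows the thumb lever lying back at (400,405) and the nose standing at (335,340). I'll lift clear, move over the knob, then open to about 50 mm.

```bash

python3 -m creep '-0.02 0 0 0; -0.04 0 0 0; -0.055 0 0.01 0; -0.06 0 0.03 -0.004; -0.06 0.002 0.05 -0.006; -0.06 0.002 0.066 -0.006; -0.06 0.002 0.066 -0.006; -0.06 0.002 0.066 -0.006'
python3 -m creep '0 0 0 0; 0 0 0 0; 0 0 0 0; 0 0 0 0; 0 0 0 0' -0.06
python3 -c "
from rig import r;from h import *
s=r.sense();rep(s);print(to(s,-92,0,46))
c=r.read_camera('side');cv2.imwrite('pics/s4.png',cv2.resize(c['pixels'][200:400,220:420,::-1],None,fx=3,fy=3,interpolation=2))
c=r.read_camera('wrist');cv2.imwrite('pics/w4.png',c['pixels'][:,:,::-1])
"
```

```text
clock: 4.13
eef_pos: [0.6069, -0.064, 0.1453]
eef_rot: [[-0.0, 0.947, 0.32], [0.0, 0.32, -0.947], [-1.0, -0.0, -0.0]]
wrist_force: [0.4, 1.3, 0.5]
width: 0.004
clock: 4.55
eef_pos: [0.6069, -0.0635, 0.1455]
eef_rot: [[0.0, 0.947, 0.322], [0.0, 0.322, -0.947], [-1.0, 0.0, -0.0]]
wrist_force: [1.1, 0.0, 0.7]
width: 0.324
t 4.55 brk [-91.1   0.8 145.5] zang -71.2432174883811 F [1.1 0.  0.7] w 0.3235353016344954
[0.0995 0.0008 0.0009]
```

View pics/s4.png

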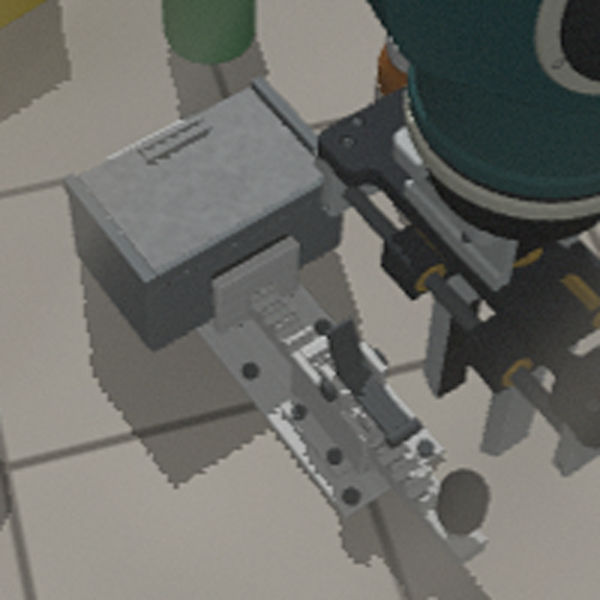

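View pics/w4.png

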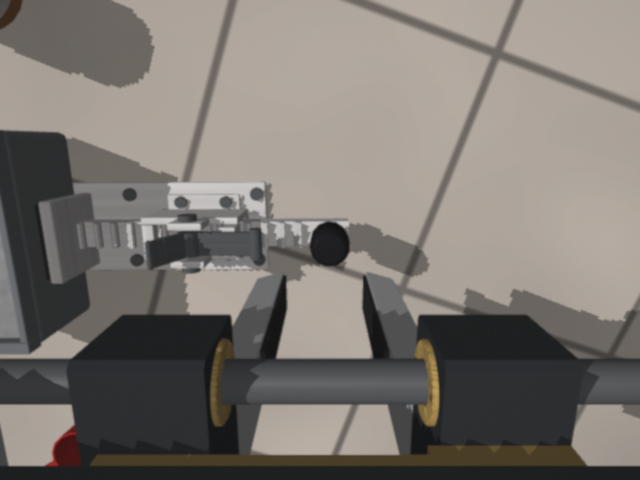

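The pawl lies back on its stop: in the side crop the lever is at (385,400) and the nose at (345,350). The wrist view has the knob at (330,243), midway between the finger tips. I'll set the opening to about 43 mm so the inner finger clears the thumb bead, then go down.

```bash

python3 -m creep '0 0 0 0; 0.01 0.001 0.002 0; 0.025 0.001 0.002 0; 0.035 0.001 0.002 0; 0.035 0.001 0.002 0; 0.035 0.001 0.002 0' 0.08
python3 -c "
from rig import r;from h import *
s=r.sense();rep(s);print(to(s,-93,0,46))"
```

```text
clock: 5.15
eef_pos: [0.6082, -0.0654, 0.1098]
eef_rot: [[-0.001, 0.947, 0.321], [0.0, 0.321, -0.947], [-1.0, -0.001, -0.001]]
wrist_force: [-0.3, 0.2, 0.3]
width: 0.463
t 5.15 brk [-93.3   0.2 109.8] zang -71.26891201753914 F [-0.3  0.2  0.3] w 0.4633526472060636
[ 0.0638  0.0003 -0.0003]
```

```bash

python3 -m creep '0.015 0 0 0; 0.03 0 0 0; 0.045 0 0 0; 0.055 0 0 0; 0.062 0 0 0; 0.062 0 0 0'
python3 -m creep '0 0 0 0; 0 0 0 0; 0 0 0 0; 0 0 0 0; 0 0 0 0' 1
python3 -c "
from rig import r;from h import *
s=r.sense();rep(s)
c=r.read_camera('side');cv2.imwrite('pics/s5.png',cv2.resize(c['pixels'][200:400,220:420,::-1],None,fx=3,fy=3,interpolation=2))"
```

```text
clock: 5.65
eef_pos: [0.6081, -0.0654, 0.0475]
eef_rot: [[-0.001, 0.947, 0.321], [0.0, 0.321, -0.947], [-1.0, -0.001, -0.001]]
wrist_force: [-0.4, -0.1, -0.3]
width: 0.463
clock: 6.07
eef_pos: [0.6092, -0.0661, 0.0492]
eef_rot: [[0.002, 0.947, 0.321], [-0.001, 0.321, -0.947], [-1.0, 0.001, 0.001]]
wrist_force: [1.4, -3.9, 5.3]
width: 0.271
t 6.0667 brk [-94.3  -0.5  49.2] zang -71.29925173277914 F [ 1.4 -3.9  5.3] w 0.2709890172747838
```

View pics/s5.png

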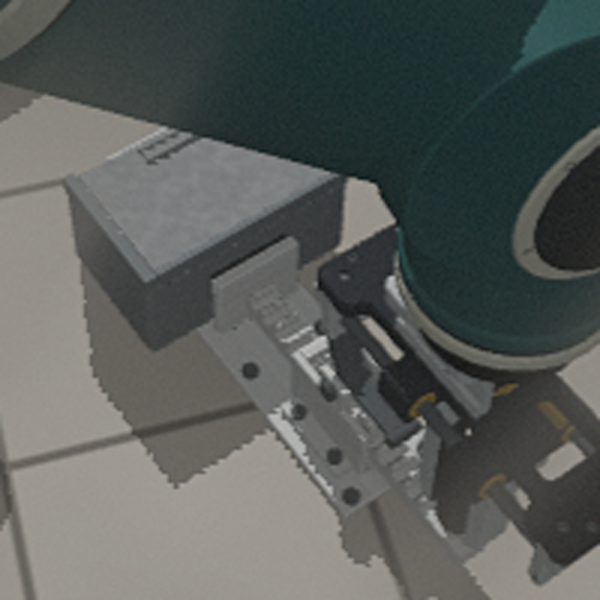

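The opening is 25.5 mm, so the 26 mm knob is gripped, and the pawl is still lying back. Now I'll draw the bar out.

```bash

python3 -m creep '0 0 0.006 0; 0 0 0.012 0; 0 0 0.018 0; 0 0 0.024 0; 0 0 0.03 0; 0 0 0.036 0; 0 0 0.042 0; 0 0 0.046 0; 0 0 0.046 0'
python3 -c "
from rig import r;from h import *
rep(r.sense())"
python3 -m creep '0 0 0.002 0; 0 0 0.004 0; 0 0 0.005 0; 0 0 0.005 0'
python3 -c "
from rig import r;from h import *
rep(r.sense())"
```

```text
clock: 6.87
eef_pos: [0.6242, -0.1093, 0.0492]
eef_rot: [[0.002, 0.947, 0.321], [0.0, 0.321, -0.947], [-1.0, 0.002, 0.0]]
wrist_force: [1.9, -2.5, 7.6]
width: 0.265
t 6.8667 brk [-140.1   -0.8   49.2] zang -71.29921964685886 F [ 1.9 -2.5  7.6] w 0.2647887905275944
clock: 7.2
eef_pos: [0.6255, -0.1132, 0.0492]
eef_rot: [[0.001, 0.947, 0.321], [0.001, 0.321, -0.947], [-1.0, 0.001, -0.0]]
wrist_force: [0.3, 1.0, 9.0]
width: 0.271
t 7.2 brk [-144.2   -0.8   49.2] zang -71.25929872545795 F [0.3 1.  9. ] w 0.27069026209789443
```

```bash

python3 -m creep '0 0 0.001 0; 0 0 0.002 0; 0 0 0.002 0; 0 0 0.002 0'
python3 -c "
from rig import r;from h import *
rep(r.sense())"
python3 -m creep '0 0 0.001 0; 0 0 0.002 0; 0 0 0.002 0; 0 0 0.002 0'
python3 -c "
from rig import r;from h import *
rep(r.sense())
c=r.read_camera('side');cv2.imwrite('pics/s6.png',cv2.resize(c['pixels'][200:400,220:420,::-1],None,fx=3,fy=3,interpolation=2))"
```

```text
clock: 7.53
eef_pos: [0.6261, -0.115, 0.0492]
eef_rot: [[0.001, 0.947, 0.321], [0.001, 0.321, -0.947], [-1.0, 0.001, -0.0]]
wrist_force: [-0.1, 2.1, 7.7]
width: 0.268
t 7.5333 brk [-146.1   -0.8   49.2] zang -71.25135302475157 F [-0.1  2.1  7.7] w 0.2675095670586479
clock: 7.87
eef_pos: [0.6263, -0.1154, 0.0491]
eef_rot: [[-0.0, 0.947, 0.322], [0.002, 0.322, -0.947], [-1.0, 0.001, -0.002]]
wrist_force: [-5.0, 8.8, 11.8]
width: 0.272
t 7.8667 brk [-146.5   -0.9   49.1] zang -71.19259711661223 F [-5.   8.8 11.8] w 0.27164151838466677
```

View pics/s6.png

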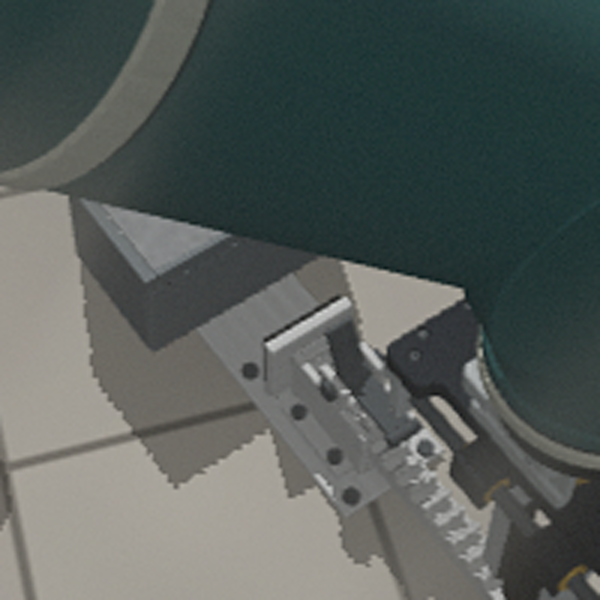

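The bar stopped after 52.2 mm of travel and the pull force rose. The side crop shows the bar's jaw against the housing at (310,350) and the pawl lying back. I'll let go and lift away.

```bash

python3 -m creep '0 0 0 0; 0 0 0 0; 0 0 0 0; 0 0 0 0; 0 0 0 0' 0.08
python3 -c "
from rig import r;from h import *
rep(r.sense())"
python3 -m creep '-0.01 0 0 0; -0.025 0 0 0; -0.045 0 0 0; -0.065 0 0 0; -0.09 0 0 0; -0.12 0 0 0; -0.13 0 0.03 0; -0.13 0 0.06 0; -0.13 0 0.09 0'
python3 -m creep '0 0 0.03 0; 0 0 0.06 0; 0 0 0.09 0; 0 0 0.12 0; 0 0 0.15 0; 0 0 0.15 0; 0 0 0.15 0'
python3 - <<'E'
from rig import r;from h import *
rep(r.sense())
for n in ["side","top"]:
    c=r.read_camera(n); np.savez(n+"7.npz",**c);im=c["pixels"][:,:,::-1]
    im=im[200:400,220:420] if n=="side" else im[190:320,250:500]
    cv2.imwrite(f"pics/{n}7.png",cv2.resize(im,None,fx=3,fy=3,interpolation=2))
W=cloud(c);W0=cloud(np.load("top0.npz"))
B=(W[...,:2]-O)@np.array([U,V]).T*1000
box=(B[...,0]>-170)&(B[...,0]<-110)&(abs(B[...,1])<25)&(W[...,2]>.065)&(W[...,2]<.085)
print("knob",np.round(np.nanmean(B[box],0),1),np.nanmin(B[box],0),np.nanmax(B[box],0))
def caddy(W):
    b=np.zeros((480,640),bool);b[205:325,262:360]=1
    m=b&(abs(W[...,2]-.076)<.008);return cv2.minAreaRect((W[m][:,:2]*1000).astype(np.float32))
print(caddy(W0),caddy(W))
p0=np.load("top0.npz")["pixels"].astype(int);d=abs(p0-c["pixels"].astype(int)).sum(2)
for n,(u,v,h) in dict(jar=(277,170,25),spray=(200,233,28),scoop=(345,393,35)).items(): print(n,(d[v-h:v+h,u-h:u+h]>80).sum())
E
```

```text
clock: 8.33
eef_pos: [0.6261, -0.1177, 0.0483]
eef_rot: [[-0.0, 0.947, 0.321], [0.0, 0.321, -0.947], [-1.0, -0.0, -0.0]]
wrist_force: [-0.3, 0.7, 0.5]
width: 0.462
t 8.3333 brk [-1.486e+02  1.000e-01  4.830e+01] zang -71.2879814214656 F [-0.3  0.7  0.5] w 0.4624034203825696
clock: 9.08
eef_pos: [0.6559, -0.2039, 0.1807]
eef_rot: [[0.002, 0.947, 0.322], [-0.001, 0.322, -0.947], [-1.0, 0.002, 0.002]]
wrist_force: [0.2, 0.4, -1.2]
width: 0.458
clock: 9.67
eef_pos: [0.7029, -0.3465, 0.1782]
eef_rot: [[-0.0, 0.948, 0.319], [0.0, 0.319, -0.948], [-1.0, -0.0, -0.0]]
wrist_force: [0.1, 0.6, 0.4]
width: 0.458
t 9.6667 brk [-390.     0.7  178.2] zang -71.40098717879141 F [0.1 0.6 0.4] w 0.4584962701710724
knob [-142.4   -0.3] [-157.17284639  -13.50502455] [-131.67972164   11.61601989]
((533.9176025390625, 160.5491180419922), (140.2879180908203, 90.0275650024414), 19.039854049682617) ((533.738525390625, 160.47979736328125), (139.93844604492188, 89.95646667480469), 19.07361602783203)
jar 0
spray 0
scoop 0
```

View pics/side7.png

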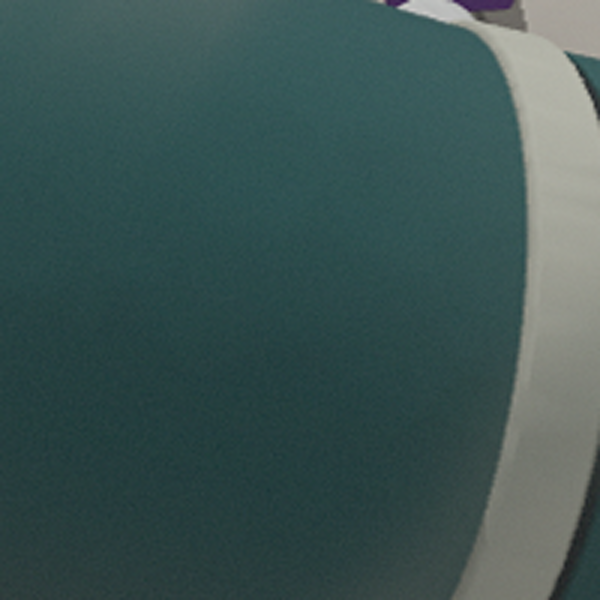

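View pics/top7.png

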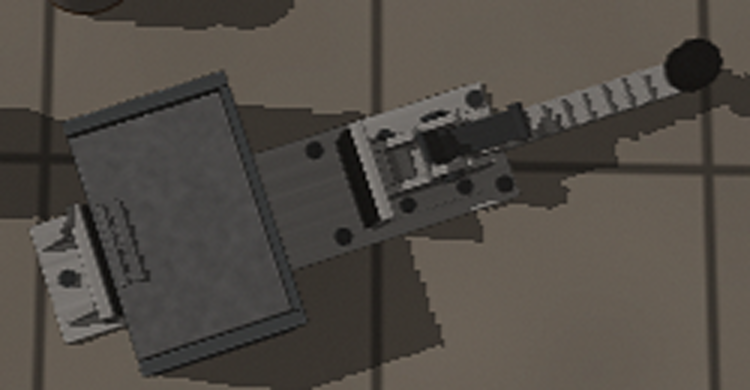

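The top crop shows the pawl lying back with its lever at (490,130), the jaw up against the housing at (370,180), and the knob out at (693,65). One finer check of the bar travel before handing in.

```bash
python3 - <<'E'
from h import *
for f,(u,v) in dict(top0=(452,221),top7=(481,212)).items():
    c=np.load(f+".npz");W=cloud(c);uu,vv=np.meshgrid(np.arange(640),np.arange(480))
    m=(np.hypot(uu-u,vv-v)<14)&(abs(W[...,2]-.076)<.004)
    B=(W[...,:2]-O)@np.array([U,V]).T*1000
    print(f,m.sum(),B[m].mean(0),cv2.minEnclosingCircle(B[m].astype(np.float32)))
E
```

```text
top0 161 [-91.97543555  -0.14338998] ((-92.31364440917969, 0.13021767139434814), 12.490891456604004)
top7 159 [-143.67735917   -1.04168387] ((-143.92037963867188, -0.5633586049079895), 12.186031341552734)
```

```bash
python3 -c "
from rig import r
print(r.finish_job())"
```

```text
the job is handed in; nothing more can be done
None
```

I swung the pawl over onto its stop with the shut fingertips. Then I gripped the knob, drew the bar out until it stopped, let go and backed the arm well clear. I handed the job in at about 9.8 s of the 38 s allowed.

- **Pawl:** the last top picture shows it lying back on its stop.
- **Bar:** the knob's axis is at bracket x -143.9 mm; fully out is -144. The camera gives 51.7 mm of travel. The gripper moved 52.2 mm, and the pull force rose at the end as it met the stop. In the picture the jaw is against the housing.
- **Caddy:** it moved less than 0.3 mm, which is within measurement noise.
- **Jar, spray bottle and scoop:** their patches in the top picture are unchanged.
- **Forces:** the highest wrist force I read was about 16 N, at the end of the pull. I read it only between moves.

The last side picture was blocked by the arm, so the final checks rest on the top camera. No check failed or disagreed beyond the 0.5 mm difference in travel.

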